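Run sample cells through the check stand of a water-line particle monitor

ROBOT

A 6-joint arm with a two-finger parallel gripper is mounted at the origin on the work surface. World frame = base frame: x ahead of the robot, y to its left, z up, the work surface at z = 0. Lengths are in m, angles in rad, forces in N, time in s.
With the tool pointing down it reaches from about 0.25 to 0.775 m from the base axis. Payload 4 kg.
Tool frame: the origin (TCP) lies midway between the tips of the shut fingers; the grasp point (between the pads) lies 19 mm behind it; z points along the fingers, y is the line along which they close (so a half turn about z gives the same grasp; the last joint's range is limited). The gripper opens to 94 mm and grips with 3 to 60 N. Pads are 16 mm wide; open, the fingers measure 119 mm over their backs; the gripper's body (75 mm by 177 mm) begins 78 mm behind the grasp point.
Start: joints at [-1.324, 0.087, 1.371, -0, 1.684, -0.103], TCP at [0.188, -0.517, 0.206] pointing down, gripper open.
Joint ranges: [-3.1, 3.1], [-0.76, 2.03], [0.27, 2.55], [-1.08, 4.22], [0.17, 2.65], [-2.57, 2.57]. Speed limits (rad/s): [2.79, 2.79, 3.14, 3.14, 3.14, 3.14].

INTERFACE

Orientations are given as [roll, pitch, yaw] about the fixed x, y, z axes, in that order (R = Rz(yaw) Ry(pitch) Rx(roll)).
In Python, from bench import sensors, eyes, job gives the robot as it stands.
- The arm moves only by the tool arm_command, never from a script. Its argument "series" is a list of rows, each a list of 7 numbers: the opening, from 0 (shut) to 1 (fully open), then the shift along the tool's x, y, z in cm, then the turn, a rotation vector about the tool's x, y, z in rad. In form: [[fingers, dx, dy, dz, wx, wy, wz], ...]. A call has 1 to 20 rows; each row shifts and turns the commanded pose from where the row before left it, along the tool's axes as they then stand; what a row does not reach is not made up. A row lasts 1/10 s, in which the tool goes at most 50 mm and 8.59 degrees, less where a joint would pass 70% of its speed; a pose out of reach is approached as far as the arm can. A call with a gripper value outside its range is refused whole. The fingers move at their own pace and stop on an object; the grip force is fixed at half the most. Time passes only in rows, so rows that do not move let the fingers close. It gives the time, the measured TCP pose, the force and the opening at its end, in the units of the state.
- sensors.get_obs(): the state, without advancing time (a new reading comes with each control period).
- eyes.snapshot(name): name is "scene" or "top" or "wrist"; returns the picture (480x640x3 uint8, blue, green, red); there is no depth.
- eyes.get_calibration(name): a dict with "mtx" (3x3 intrinsics, pixels), "k1" (the pictures are not rectified: a ray, as slopes to the right and down, at radius r is drawn at 1 + k1 r^2 times it, then the intrinsics apply), "R" (3x3) and "t" (3): a world point X has camera coordinates R X + t. Camera axes: x right, y down, z forward; pixel columns grow to the right and rows downward; lengths in m; the calibration is good to about 2 mm. A picture is of the moment at which its call begins: read the wrist's pose just before it. get_calibration takes no time and is no camera call; for the wrist camera it gives the pose at the moment of the call.
- job.close_job(): hands the job in, once; it reports no verdict.
The state is a dict: "time": time; "joint_positions": joint angles; "qvel": joint speeds; "joint_torque": joint torques, N m; "tool_pos": TCP position; "ee_rot": TCP orientation; "wrist_force": force on the tool from outside, world axes, zero at the start; "wrist_torque": the same for the moment, N m; "width": finger opening in m.
Only numpy, scipy, OpenCV 4.12 (cv2) and the standard library are available. Lean on these libraries where they do the work, as an engineer would, in place of code of your own. Each camera call takes 0.05 s, during which the arm holds its last target. There are 200 camera calls.

TASK

Stand every sample cell from the blue mat upright in a pocket of the nest of its own, then swing the toggle clamp over centre so that its bar holds the cells down by itself. Then pull up the selector's spring plunger, turn the arm from the black hole to the next one (blue) and let the plunger snap fully home; after that do the same again from blue to green. Finally swing the clamp fully back and stand all the cells upright in the white tray, leaving the plunger home in the green hole and the other things on the bench where they are.

Things in the scene. Friction and masses are not known exactly. Their poses are not given: they have to be found in the camera images.
- cell1: sample cell, stainless steel: round foot flange 50 mm across and 6 mm thick, round body 34 mm across from 6 to 58 mm up, blue cap 36 mm across from 58 to 70 mm up (total height 70 mm), 160 g give or take 25 per cent. Origin: centre of its underside; z along its axis, up when it stands. Two or three cells are there, standing at first in a loose row, about 80 mm apart, on the blue mat (110 x 250 x 2 mm, fixed); an absent one reads None
- cell2: sample cell, stainless steel: round foot flange 50 mm across and 6 mm thick, round body 34 mm across from 6 to 58 mm up, blue cap 36 mm across from 58 to 70 mm up (total height 70 mm), 160 g give or take 25 per cent. Origin: centre of its underside; z along its axis, up when it stands. Two or three cells are there, standing at first in a loose row, about 80 mm apart, on the blue mat (110 x 250 x 2 mm, fixed); an absent one reads None
- cell3: sample cell, stainless steel: round foot flange 50 mm across and 6 mm thick, round body 34 mm across from 6 to 58 mm up, blue cap 36 mm across from 58 to 70 mm up (total height 70 mm), 160 g give or take 25 per cent. Origin: centre of its underside; z along its axis, up when it stands. Two or three cells are there, standing at first in a loose row, about 80 mm apart, on the blue mat (110 x 250 x 2 mm, fixed); an absent one reads None
- tray: fixed white open tray, 100 x 250 mm outside, rim 22 mm high, walls 4 mm, floor top 4 mm above its underside. Origin: centre of its underside; x across, y along its length. Holds three standing cells in a row along y, 75 mm apart. Mat and tray trade places from start to start: either may be the one nearer the robot
- stand: fixed check stand: aluminium base plate 12 mm thick with a row of three square pockets along its y axis. Origin: on the table under the middle pocket; x points away from the robot (yaw differs), clamp tower 85 mm to +x of the row, its cheeks 104 mm high
- pocket1 (a point): centre of the floor of a square nest pocket (60 mm wide inside, walls 10 mm high, 76 mm pitch along the stand's y), 12 mm above the table; a cell's underside rests here. Axes as the stand's (the +y end)
- pocket2 (a point): centre of the floor of a square nest pocket (60 mm wide inside, walls 10 mm high, 76 mm pitch along the stand's y), 12 mm above the table; a cell's underside rests here. Axes as the stand's (the middle one)
- pocket3 (a point): centre of the floor of a square nest pocket (60 mm wide inside, walls 10 mm high, 76 mm pitch along the stand's y), 12 mm above the table; a cell's underside rests here. Axes as the stand's (the -y end)
- clamp_pivot (a point): pivot of the toggle clamp, 85 mm to +x of the middle pocket and 90 mm above the table; hinge axis is the stand's y, axes as the stand's
- clamp_grip (a point): middle of the clamp's red grip bar: a round bar 13 mm thick and 100 mm long parallel to the hinge, 150 mm from the pivot, held at its two ends by thin side rods (85 mm free between them), so it can be pinched at its middle from above and turns between the pads. At clamp angle a it is 150*cos(a+0.524) mm from the pivot towards the stand's -x (so over on the +x side when open) and 150*sin(a+0.524) mm above it
- clamp (a joint): angle of the toggle clamp, rad. 0: closed, the rubber-faced pressure bar (208 mm along y, 85 mm from the pivot) lies on the cells' caps; with no cell under it, it sinks to -0.2. 1.9: fully back, against its stop. A spring (0.8 N m at the ends, about 5 N at the grip bar) drives it to whichever end it is nearer, with dead centre at 0.95; it starts fully back and is moderately damped
- selector: fixed selector, stainless column with a round aluminium index plate 236 mm across whose top is 60 mm above the table. Origin: on the table under its axis; z up. Four holes at 85 mm radius, 0.70 rad apart, each with a coloured dot beyond it: black, blue, green, yellow, counterclockwise seen from above
- hole_blue (a point): centre of the mouth of the next hole (blue dot), 60 mm above the table
- hole_green (a point): the same for the third hole (green dot)
- selector_arm (a joint): angle of the selector arm, rad: 0 at the black hole (start), 0.70 blue, 1.40 green, 2.10 yellow; grows counterclockwise seen from above. Turns freely while the plunger is out of a hole
- plunger_knob (a point): on the axis of the plunger's knob, at the height to grip: an upright round black knob with a red band, 24 mm across, 32 mm tall; this point is 16 mm above the knob's underside and 16 mm below its top. With the plunger home it is 101 mm above the table. A boss 24 mm across on the arm ends 80 mm above the table, 5 mm under the knob. The knob does not spin on the arm, but it may turn between the pads
- plunger (a joint): how far the plunger is pulled up, m: 0 fully home in a hole, 0.014 at its upper stop. The pin (8 mm, round-ended, in holes 11 mm wide) clears the plate from about 0.008 up; on the plate between holes it reads about 0.008. The spring pulls it down with 3 N at 0 and 7 N at the top; let go within about 2 mm of a hole's centre, it centres itself and snaps in
- dust_cap: bystander, leave alone: round blue plastic dust cap, 60 mm across, 14 mm high; origin under its centre
- gasket: bystander, leave alone: flat black ring gasket, 56 mm across, 6 mm high; origin under its centre
- tri_clamp: bystander, leave alone: steel pipe clamp lying flat, ring 68 mm across, 115 mm long with its lugs, 16 mm high; origin under its ring's centre
- wrench: bystander, leave alone: steel wrench 150 mm long, lying flat along its x axis; origin under its middle
- tee: bystander, leave alone: white plastic tee fitting, 60 mm long, 24 mm high; origin under its middle
- rinse_bottle: bystander, leave alone: white bottle with a blue cap, 54 mm across, 130 mm high; origin under its centre
- blind_cap: bystander, leave alone: steel blind cap, 50 mm across, 16 mm high; origin under its centre

How it is judged:
By the outcome, as a careful person would: the job done as asked, in the order asked, and still so for the second after the job is handed in, with the robot touching nothing.
Of cell1, cell2, cell3 only 2 to 3 are there at a start; the rules pass over those that are not, and their reading is None.
At some moment in a run one of cell1, cell2, cell3 may be knocked a few centimetres aside while the robot is not near it.
Once in a run the grip may slacken for a moment while it holds something.
It also fails if it takes over 210 s, if anything falls off the work surface, if the arm or the gripper's body presses on something with over 40 N, if the wrist force passes 120 N, or if a joint passes its speed limit or range.

## Working session

There is one attempt and no reset: what is moved stays moved. The work goes in short steps, Python scripts to look and compute and a tool call to move; the robot and the scene stay as the last step left them, time stands still between calls to the robot, and variables do not carry over. Pictures are saved under pics/ and viewed, on a budget of 14 in all, crops included, one or two more only if the job needs it, and the job is handed in when it is done.

Besides the shell and the picture viewer there is one more tool, called after "Request:" as name([rows], argument=value, ...), one row to a line, values as JSON. arm_command: Moves the arm, as the interface text tells. Its arguments: {"type":"object","properties":{"series":{"type":"array","items":{"type":"array","items":{"type":"number"}}}},"required":["series"]}

```bash
mkdir -p pics; ls
python3 - <<'E'
from bench import sensors, eyes
import cv2, numpy as np
o=sensors.get_obs(); print({k:np.round(v,3) for k,v in o.items()})
for n in ("scene","top"):
    cv2.imwrite(f"pics/{n}0.png",eyes.snapshot(n))
    c=eyes.get_calibration(n); print(n,np.round(c["mtx"],1).tolist(),c["k1"],np.round(c["R"],3).tolist(),np.round(c["t"],3))
E
```

```text
pics
{'time': np.float64(0.0), 'joint_positions': array([-1.324,  0.088,  1.372, -0.   ,  1.684, -0.103]), 'qvel': array([ 0.001,  0.001, -0.002, -0.   , -0.001, -0.001]), 'joint_torque': array([ 2.0000e-03, -3.4017e+01, -3.0243e+01,  7.2000e-02,  3.3000e-02,
       -0.0000e+00]), 'tool_pos': array([ 0.188, -0.516,  0.204]), 'ee_rot': array([-3.139, -0.   ,  0.35 ]), 'wrist_force': array([-0.152,  0.024,  0.642]), 'wrist_torque': array([ 0.039, -0.021, -0.002]), 'width': np.float64(0.094)}
scene [[622.1, 0.0, 323.2], [0.0, 622.1, 239.1], [0.0, 0.0, 1.0]] -0.01592817006091208 [[0.07, 0.998, 0.005], [0.677, -0.044, -0.734], [-0.732, 0.055, -0.679]] [-0.096 -0.284  2.195]
top [[518.3, 0.0, 311.3], [0.0, 518.3, 239.8], [0.0, 0.0, 1.0]] -0.11905368175708252 [[-0.012, -1.0, -0.024], [-0.982, 0.016, -0.188], [0.188, 0.021, -0.982]] [0.063 0.599 1.093]
```

View pics/scene0.png

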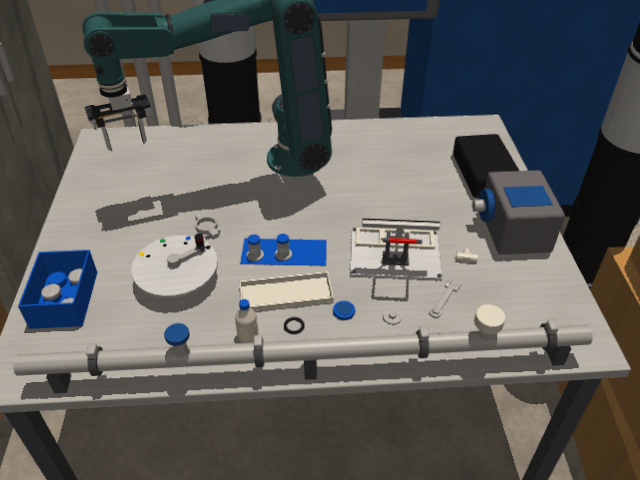

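View pics/top0.png

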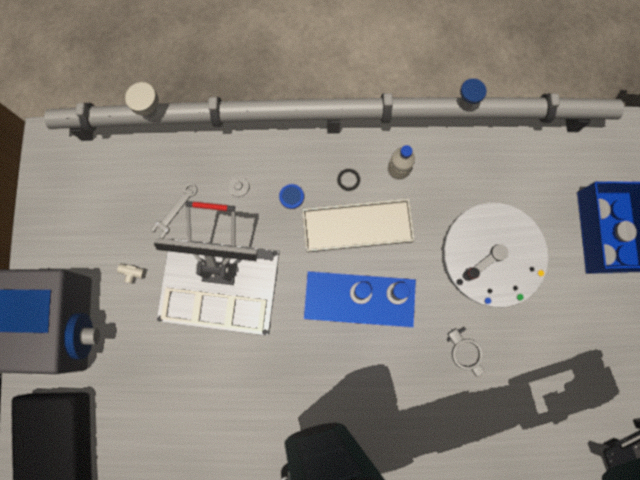

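The scene view shows two cells on the near mat, at (254,248) and (283,247). In the top view the cells are at (361,292) and (397,292), the nest at (160–278, 250–333), the tray at (303–412, 202–250), the selector axis at (499,253), and the knob at (470,274). The clamp is open towards the far side.

```bash
cat > h.py <<'E'
import numpy as np, cv2
from bench import sensors, eyes
def ray(n,px,c=None):
    c=c or eyes.get_calibration(n)
    u=cv2.undistortPoints(np.float64(px).reshape(-1,1,2),np.float64(c["mtx"]),np.float64([c["k1"],0,0,0])).reshape(-1,2)
    R=np.array(c["R"]); C=-R.T@np.array(c["t"])
    return C,np.c_[u,np.ones(len(u))]@R
def plane(n,px,z,c=None):
    C,d=ray(n,px,c); return C+d*((z-C[2])/d[:,2])[:,None]
def proj(n,X,c=None):
    c=c or eyes.get_calibration(n)
    R=np.array(c["R"]); p=np.atleast_2d(X)@R.T+np.array(c["t"]); s=p[:,:2]/p[:,2:]
    s=s*(1+c["k1"]*(s**2).sum(1))[:,None]; m=np.array(c["mtx"]); return s@m[:2,:2].T+m[:2,2]
E
python3 - <<'E'
from h import *
im=cv2.imread("pics/top0.png")
P=lambda px,z:print(np.round(plane("top",px,z)[:,:2],3).tolist())
hsv=cv2.cvtColor(im,cv2.COLOR_BGR2HSV)
print("mat");P([[307,272],[415,277],[413,326],[305,320]],.002)
print("tray rim");P([[303,210],[410,201],[412,241],[307,250]],.022)
print("nest pockets");P([[183,307],[215,310],[249,313]],.022)
print("base corners");P([[163,248],[279,252],[270,333],[159,323]],.012)
g=cv2.inRange(hsv,(0,0,170),(180,60,255)); g[:, :430]=0; g[:200]=0;g[315:]=0;g[:,560:]=0
cs=max(cv2.findContours(g,0,2)[0],key=cv2.contourArea);h=cv2.convexHull(cs)
w=plane("top",h.reshape(-1,2),.06)[:,:2].astype(np.float32)
print("disc",cv2.minEnclosingCircle(w),cv2.fitEllipse(w))
print("dots black/blue/green/yellow");P([[460,282],[488,300],[520,297],[540,272]],.06)
print("caps");P([[361,292],[397,292]],.07)
# red grip
r=cv2.inRange(hsv,(0,150,80),(8,255,255))|cv2.inRange(hsv,(172,150,80),(180,255,255))
n,l,s,c=cv2.connectedComponentsWithStats(r)
for i in range(1,n):
    if s[i,4]>15: print("red",s[i],c[i]); P([c[i]],.09+.15*np.sin(2.424))
    
cr=np.hstack([im[225:345,140:290],im[225:345,300:430],im[225:345,430:560]])
cv2.imwrite("pics/crop1.png",cv2.resize(cr,(800,int(800*120/410)),interpolation=cv2.INTER_CUBIC))
E
```

```text
mat
[[0.535, 0.067], [0.519, -0.181], [0.408, -0.172], [0.425, 0.073]]
tray rim
[[0.677, 0.074], [0.694, -0.175], [0.6, -0.175], [0.583, 0.066]]
nest pockets
[[0.456, 0.349], [0.449, 0.275], [0.441, 0.198]]
base corners
[[0.594, 0.404], [0.581, 0.131], [0.396, 0.151], [0.42, 0.407]]
disc ((0.556179940700531, -0.3853106200695038), 0.14631840586662292) ((0.5605056285858154, -0.3813669681549072), (0.25917935371398926, 0.28630170226097107), 162.54025268554688)
dots black/blue/green/yellow
[[0.5, -0.27], [0.459, -0.329], [0.464, -0.402], [0.518, -0.452]]
caps
[[0.481, -0.051], [0.48, -0.129]]
red [192 202  35   9 170] [209.97058824 205.91176471]
[[0.647, 0.255]]
```

View pics/crop1.png

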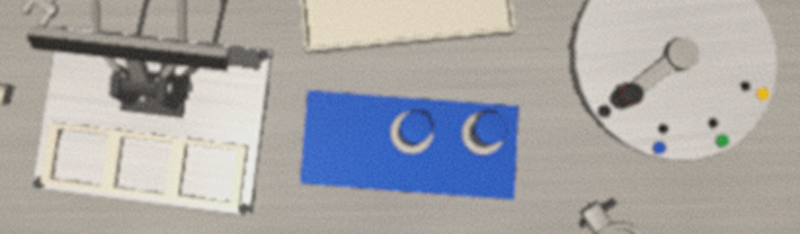

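The crop gives the cap centres at top px (363,290) and (401,290). The holes are blue (489.3,290.6), green (515.5,287.5) and yellow (532,268.6), and the knob is at (471.4,273.2). Next I'll move over the cells for a closer look.

Request:
arm_command([
  [0.65,3.65,-2.79,-0.5,0,0,0],
  [0.65,3.65,-2.79,-0.5,0,0,0],
  [0.65,3.65,-2.79,-0.5,0,0,0],
  [0.65,3.65,-2.79,-0.5,0,0,0],
  [0.65,3.65,-2.79,-0.5,0,0,0],
  [0.65,3.65,-2.79,-0.5,0,0,0],
  [0.65,3.65,-2.79,-0.5,0,0,0],
  [0.65,3.65,-2.79,-0.5,0,0,0],
  [0.65,3.65,-2.79,-0.5,0,0,0],
  [0.65,3.65,-2.79,-0.5,0,0,0],
  [0.65,3.65,-2.79,0,0,0,0],
  [0.65,0,0,0,0,0,0.1],
  [0.65,0,0,0,0,0,0.1],
  [0.65,0,0,0,0,0,0.1],
  [0.65,0,0,0,0,0,0.1],
  [0.65,0,0,0,0,0,0],
])

```text
time: 1.7
tool_pos: [0.4603, -0.0906, 0.2549]
ee_rot: [-3.141, 0.001, -0.05]
wrist_force: [0.5, -0.4, -0.6]
width: 0.0613
```

Run:
```python
from h import *
o=sensors.get_obs();print(o["tool_pos"],o["ee_rot"],o["width"])
P=lambda px,z:np.round(plane("top",px,z)[:,:2],4)
print("caps",P([[363.3,289.6],[400.6,290]],.07).tolist())
H=P([[489.3,290.6],[515.5,287.5],[531.9,268.6]],.06);k=P([[471.4,273.2]],.117)
print("holes",H.tolist(),"knob",k.tolist())
x=cv2.minEnclosingCircle(H.astype(np.float32))
from scipy.optimize import least_squares
f=lambda c:np.r_[[np.hypot(*(q-c[:2]-.085*np.array([np.cos(c[2]+.7*i),np.sin(c[2]+.7*i)]))) for i,q in enumerate(np.vstack([k,H]))]]
s=least_squares(f,[.56,-.38,2.2]);print("selector",s.x,s.fun)
c=eyes.get_calibration("wrist");cv2.imwrite("pics/w1.png",eyes.snapshot("wrist"))
R=np.array(c["R"]);print("cam",-R.T@c["t"],R.tolist(),c["mtx"],c["k1"])
```

```text
[ 0.46028724 -0.09060913  0.25491413] [-3.14141023e+00  1.04931757e-03 -4.97450266e-02] 0.06129253947918042
caps [[0.486, -0.0562], [0.4837, -0.1367]]
holes [[0.4794, -0.3338], [0.4849, -0.3933], [0.526, -0.4342]] knob [[0.5117, -0.2798]]
selector [ 0.5612594  -0.35413379  2.19232349] [0.00523004 0.00081692 0.00214358 0.0025269 ]
cam [ 0.53045414 -0.09378148  0.43286521] [[-0.049587422195217966, -0.9987697762929453, -0.00014670983381149527], [-0.968889674561522, 0.0480682578158812, 0.24278023214136638], [-0.24247450605806578, 0.012180991514983539, -0.9700813045088597]] [[342.35904652   0.         323.52370382]
 [  0.         342.35904652 240.55092   ]
 [  0.           0.           1.        ]] -0.04933444427683229
```

View pics/w1.png

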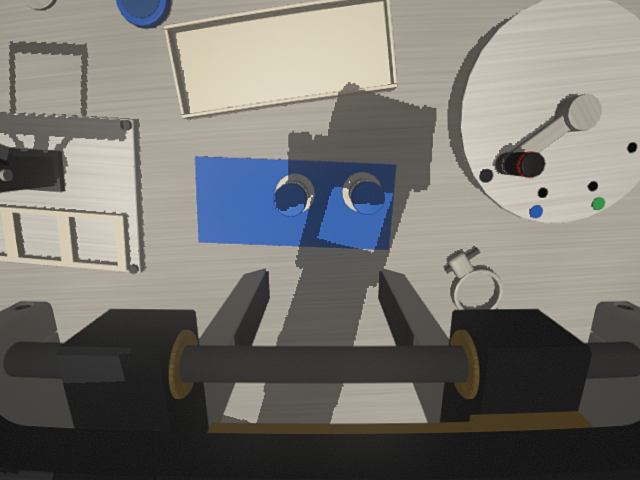

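The wrist view shows the caps at about (289,198) and (366,196), the foot flanges centred near (295,194) and (363,193), the blue hole at (543,192), the green hole at (592,186), the yellow hole at (632,147) and the knob top at about (531,164). The nearest pocket is bounded by (75–128, 210–268).

Run:
```python
from h import *
from scipy.optimize import least_squares
c=eyes.get_calibration("wrist")
W=lambda px,z:np.round(plane("wrist",px,z,c)[:,:2],4)
print("caps",W([[289.5,198],[366,196]],.072).tolist())
print("flange",W([[295,194],[363,193]],.008).tolist())
H=W([[543,192],[592.5,186],[632,147]],.06);k=W([[531,164]],.117)
print("holes",H.tolist(),"knob",k.tolist())
f=lambda s:np.r_[[(q-s[:2]-.085*np.array([np.cos(s[2]+.7*i),np.sin(s[2]+.7*i)])) for i,q in enumerate(np.vstack([k,H]))]].ravel()
s=least_squares(f,[.56,-.38,2.2]);print("selector",s.x,s.fun.round(4))
print("pockets top-right/bottom-right corners",W([[125.5,214],[125.5,268],[68,208],[68,262]],.022).tolist())
print("tray",W([[165,28],[388,1],[396,87],[185,117]],.022).tolist())
```

```text
caps [[0.4882, -0.0557], [0.4865, -0.1364]]
flange [[0.4854, -0.0561], [0.4826, -0.1403]]
holes [[0.481, -0.3348], [0.4856, -0.3921], [0.527, -0.4335]] knob [[0.5149, -0.284]]
selector [ 0.56297435 -0.35591209  2.17664529] [ 0.0003  0.002   0.0001 -0.0011 -0.0003 -0.0004 -0.0001 -0.0005]
pockets top-right/bottom-right corners [[0.4733, 0.1539], [0.4036, 0.1673], [0.4847, 0.227], [0.415, 0.2434]]
tray [[0.6771, 0.0741], [0.6904, -0.1709], [0.6018, -0.1787], [0.5818, 0.0635]]
```

Request:
arm_command([
  [0.65,2.5,-3.6,0,0,0,0],
  [0.65,0,0,5,0,0,0],
  [0.65,0,0,5,0,0,0],
  [0.65,0,0,5,0,0,0],
  [0.65,0,0,5,0,0,0],
  [0.65,0,0,2,0,0,0],
  [0.65,0,0,1,0,0,0],
  [0.65,0,0,0,0,0,0],
  [0.2,0,0,0,0,0,0],
  [0.2,0,0,0,0,0,0],
  [0.2,0,0,0,0,0,0],
  [0.2,0,0,0,0,0,0],
  [0.2,0,0,0,0,0,0],
  [0.2,0,0,0,0,0,0],
  [0.2,0,0,0,0,0,0],
  [0.2,0,0,-1,0,0,0],
  [0.2,0,0,-1.5,0,0,0],
  [0.2,0,0,-2.5,0,0,0],
  [0.2,0,0,0,0,0,0],
])

```text
time: 3.65
tool_pos: [0.4895, -0.0567, 0.0787]
ee_rot: [3.14, -0.006, -0.05]
wrist_force: [0.2, 0.3, -2.1]
width: 0.0352
```

Request:
arm_command([
  [0.2,-1.2,-3.94,0,0,0,0],
  [0.2,-1.2,-3.94,0,0,0,0],
  [0.2,-1.2,-3.94,0,0,0,0],
  [0.2,-1.2,-3.94,0,0,0,0],
  [0.2,-1.2,-3.94,0,0,0,0.05],
  [0.2,0,0,0,0,0,0],
  [0.2,0,0,0,0,0,0],
])

```text
time: 4.35
tool_pos: [0.4363, 0.144, 0.0743]
ee_rot: [3.14, 0.002, -0.097]
wrist_force: [0.3, -0.7, -0.3]
width: 0.0351
```

Run:
```python
from h import *
import json
o=sensors.get_obs();print(o["tool_pos"],o["ee_rot"],o["width"])
c=eyes.get_calibration("wrist");cv2.imwrite("pics/w2.png",eyes.snapshot("wrist"))
json.dump({k:np.array(v).tolist() for k,v in c.items()},open("pics/w2.json","w"))
```

```text
[0.43629384 0.14397838 0.07430395] [ 3.14020441e+00  1.56316070e-03 -9.72979840e-02] 0.03506677456707506
```

View pics/w2.png

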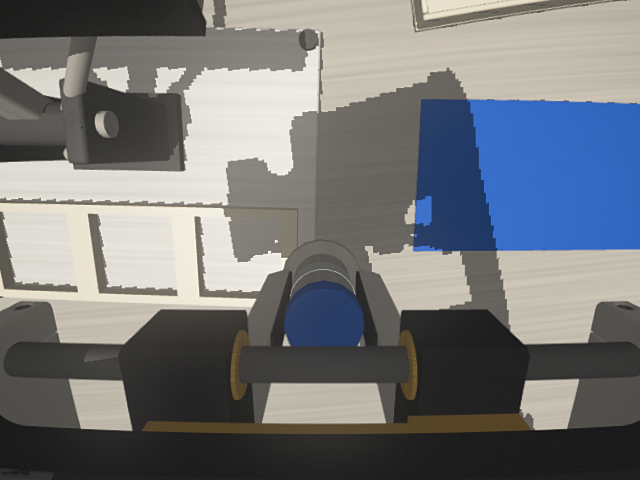

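The cell hangs upright in the pads. The pocket dividers run from (184.5,204) to (188.5,303) and from (78,202) to (88,300), and the right outer edge is at x≈298.

Run:
```python
from h import *
import json
c=json.load(open("pics/w2.json"))
W=lambda px,z:plane("wrist",px,z,c)[:,:2]
a=W([[184.5,204],[188.5,301],[78,202],[88,297],[298,208]],.022);print(a.round(4).tolist())
m23=(a[0]+a[1])/2;m12=(a[2]+a[3])/2
d=m12-m23;print("pitch",np.hypot(*d),"yaw",np.arctan2(-d[0],d[1]))
u=d/np.hypot(*d)
p2=(m12+m23)/2
for i,s in ((1,1),(2,0),(3,-1)):print("pocket",i,(p2+.076*s*u).round(4))
# check: held cell axis vs tool (cap top centre)
o=sensors.get_obs();t=o["tool_pos"];print(t,proj("wrist",[t[0],t[1],t[2]+.045],c))
```

```text
[[0.4836, 0.2347], [0.413, 0.2458], [0.4928, 0.3095], [0.4229, 0.3213], [0.4731, 0.158]]
pitch 0.07568999016016592 yaw -0.12575799494877263
pocket 1 [0.4626 0.3532]
pocket 2 [0.4531 0.2778]
pocket 3 [0.4435 0.2024]
[0.43672337 0.14317085 0.07448546] [[326.23295509 323.5177695 ]]
```

Request:
arm_command([
  [0.2,0.04,-4.19,0,0,0,0],
  [0.2,0.04,-4.19,0,0,0,0],
  [0.2,0.04,-4.19,0,0,0,0],
  [0.2,0.04,-4.19,0,0,0,0],
  [0.2,0.04,-4.19,0,0,0,0],
  [0.2,0,0,0,0,0,0],
  [0.2,0,0,0,0,0,0],
  [0.2,0,0,1.5,0,0,0],
  [0.2,0,0,1.5,0,0,0],
  [0.2,0,0,0.6,0,0,0],
  [0.2,0,0,0.3,0,0,0],
  [0.2,0,0,0,0,0,0],
  [0.2,0,0,0,0,0,0],
])

```text
time: 5.7
tool_pos: [0.46, 0.3503, 0.0383]
ee_rot: [3.14, 0.0, -0.101]
wrist_force: [-4.6, -3.7, 10.7]
width: 0.0351
```

Run:
```python
from h import *
o=sensors.get_obs();print(o["tool_pos"],o["wrist_force"])
c=eyes.get_calibration("wrist");im=eyes.snapshot("wrist");cv2.imwrite("pics/w3.png",im[180:420])
t=o["tool_pos"]
for i in (1,2,3):
    s=2-i;p=np.array([.4505,.276])+.076*s*np.array([.11,.994]);q=[np.r_[p+a*np.array([.994,-.11])*.03+b*np.array([.11,.994])*.03,.022] for a,b in ((1,1),(1,-1),(-1,-1),(-1,1))];print(i,(proj("wrist",q,c)-[0,180]).round(0).tolist())
```

```text
[0.46000821 0.3503391  0.03831547] [-4.60641135 -3.74497793 10.69449059]
1 [[271.0, 48.0], [374.0, 49.0], [370.0, 143.0], [274.0, 142.0]]
2 [[402.0, 49.0], [503.0, 50.0], [489.0, 143.0], [395.0, 143.0]]
3 [[529.0, 51.0], [623.0, 52.0], [602.0, 142.0], [514.0, 143.0]]
```

View pics/w3.png

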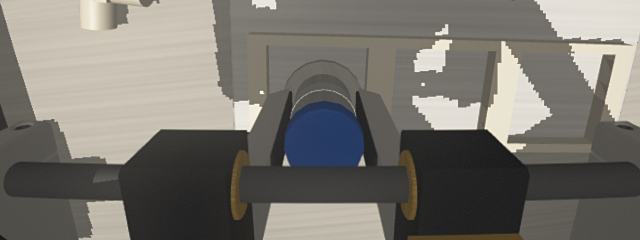

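The flange is inside pocket 1, about 3 mm right of centre, with even walls around it. I'll nudge it, release, and go back for the second cell.

Request:
arm_command([
  [0.2,0.1,-0.25,-0.2,0,0,0],
  [0.2,0,0,0,0,0,0],
  [0.65,0,0,0,0,0,0],
  [0.65,0,0,0,0,0,0],
  [0.65,0,0,0,0,0,0],
  [0.65,0,0,-2,0,0,0],
  [0.65,0,0,-5,0,0,0],
  [0.65,0,0,-5,0,0,0],
  [0.65,0,0,-4,0,0,0],
  [0.65,0.35,4.49,0,0,0,0],
  [0.65,0.35,4.49,0,0,0,0],
  [0.65,0.35,4.49,0,0,0,0],
  [0.65,0.35,4.49,0,0,0,0],
  [0.65,0.35,4.49,0,0,0,0],
  [0.65,0.35,4.49,0,0,0,0],
  [0.65,0.35,4.49,0,0,0,0],
  [0.65,0.35,4.49,0,0,0,0],
  [0.65,0.35,4.49,0,0,0,0],
  [0.65,0.35,4.49,0,0,0,0],
])

```text
time: 7.65
tool_pos: [0.4509, -0.0977, 0.1984]
ee_rot: [3.141, -0.0, -0.1]
wrist_force: [0.0, -0.2, 0.5]
width: 0.061
```

Request:
arm_command([
  [0.65,0,0,0,0,0,-0.05],
  [0.65,0,0,0,0,0,0],
  [0.65,0,0,0,0,0,0],
])

```text
time: 7.95
tool_pos: [0.4513, -0.0957, 0.1983]
ee_rot: [-3.141, 0.0, -0.051]
wrist_force: [0.7, 0.2, -0.3]
width: 0.0609
```

Run:
```python
from h import *
o=sensors.get_obs();print(o["tool_pos"],o["ee_rot"])
c=eyes.get_calibration("wrist");w=eyes.snapshot("wrist");t=eyes.snapshot("top")
a=w[60:300];b=cv2.resize(t[180:340,150:440],None,fx=640/290,fy=640/290,interpolation=cv2.INTER_CUBIC)[:345]
cv2.imwrite("pics/c4.png",np.vstack([a,b]))
print("pred cap",proj("wrist",[.4855,-.138,.072],c)-[0,60])
import json;json.dump({k:np.array(v).tolist() for k,v in c.items()},open("pics/w4.json","w"))
```

```text
[ 0.4512775  -0.09569571  0.19827693] [-3.14130517e+00  2.23019851e-04 -5.09920644e-02]
pred cap [[369.54591668 134.52534996]]
```

View pics/c4.png

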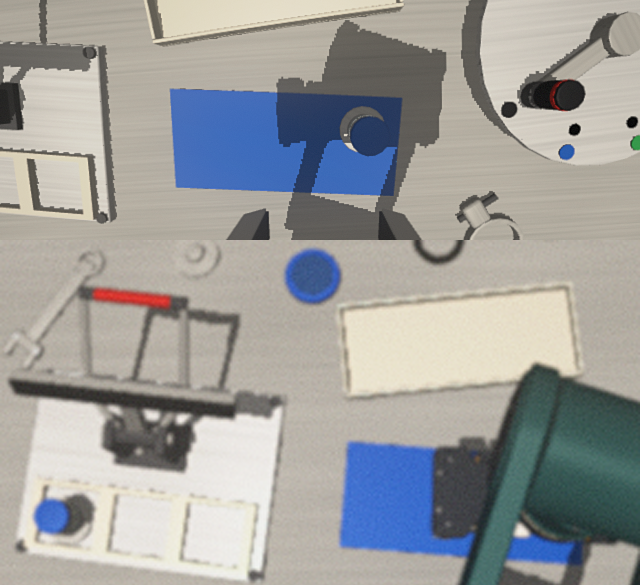

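Cell A stands in pocket 1. Cell B's cap is at (370,135) in the crop, which matches the prediction. Grasping B.

Request:
arm_command([
  [0.65,3.7,3.0,0,0,0,0],
  [0.65,0,0.9,3.2,0,0,0],
  [0.65,0,0,5,0,0,0],
  [0.65,0,0,5,0,0,0],
  [0.65,0,0,3,0,0,0],
  [0.65,0,0,1,0,0,0],
  [0.65,0,0,0,0,0,0],
  [0.65,0,0,0,0,0,0],
  [0.2,0,0,0,0,0,0],
  [0.2,0,0,0,0,0,0],
  [0.2,0,0,0,0,0,0],
  [0.2,0,0,0,0,0,0],
  [0.2,0,0,0,0,0,0],
  [0.2,0,0,0,0,0,0],
  [0.2,0,0,-1,0,0,0],
  [0.2,0,0,-1.5,0,0,0],
  [0.2,0,0,-2.5,0,0,0],
  [0.2,0,0,0,0,0,0],
])

```text
time: 9.85
tool_pos: [0.4884, -0.1373, 0.0797]
ee_rot: [3.14, -0.006, -0.05]
wrist_force: [0.1, -1.0, -0.7]
width: 0.0354
```

Request:
arm_command([
  [0.2,-0.85,-4.81,0,0,0,0],
  [0.2,-0.85,-4.81,0,0,0,0],
  [0.2,-0.85,-4.81,0,0,0,0],
  [0.2,-0.85,-4.81,0,0,0,0],
  [0.2,-0.85,-4.81,0,0,0,0],
  [0.2,-0.85,-4.81,0,0,0,0],
  [0.2,-0.85,-4.81,0,0,0,0.05],
  [0.2,0,0,0,0,0,0],
  [0.2,0,0,0,0,0,0],
  [0.2,0,0,0,0,0,0],
])

```text
time: 10.85
tool_pos: [0.4434, 0.2015, 0.0755]
ee_rot: [3.14, 0.001, -0.101]
wrist_force: [-0.3, 1.0, -1.3]
width: 0.0351
```

Request:
arm_command([
  [0.2,0.05,-0.1,1.5,0,0,0],
  [0.2,0,0,1.5,0,0,0],
  [0.2,0,0,0.5,0,0,0],
  [0.2,0,0,0.3,0,0,0],
  [0.2,0,0,0,0,0,0],
  [0.2,0,0,0,0,0,0],
])

```text
time: 11.45
tool_pos: [0.445, 0.2032, 0.0391]
ee_rot: [-3.141, -0.001, -0.101]
wrist_force: [0.1, 0.0, -1.4]
width: 0.0353
```

Run:
```python
from h import *
o=sensors.get_obs();print(o["tool_pos"],o["wrist_force"])
cv2.imwrite("pics/w5.png",eyes.snapshot("wrist")[180:420])
```

```text
[0.44504668 0.20318058 0.03912594] [ 0.08376147  0.0023534  -1.40157292]
```

View pics/w5.png

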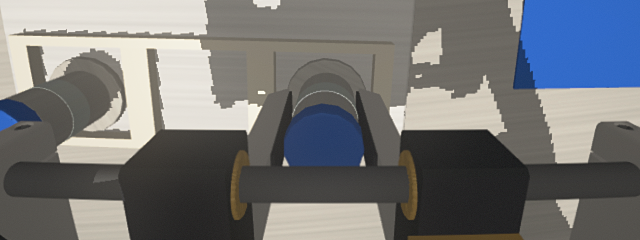

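Cell B sits centred in pocket 3, with the flange at 287–367 between inner walls at 275–375. Cell A is standing in pocket 1. I'll release B and go over the clamp grip.

Request:
arm_command([
  [0.2,0,0,0.2,0,0,0],
  [0.2,0,0,0,0,0,0],
  [0.65,0,0,0,0,0,0],
  [0.65,0,0,0,0,0,0],
  [0.65,0,0,0,0,0,0],
  [0.65,0,0,-3,0,0,0],
  [0.65,0,0,-5,0,0,0],
  [0.65,0,0,-5,0,0,0],
  [0.65,0,0,-5,0,0,0],
  [0.65,0,0,-5,0,0,0],
  [0.65,3.92,-1.42,0,0,0,0],
  [0.65,3.92,-1.42,0,0,0,0],
  [0.65,3.92,-1.42,0,0,0,0],
  [0.65,3.92,-1.42,0,0,0,0],
  [0.65,3.92,-1.42,0,0,0,0],
])

```text
time: 13.0
tool_pos: [0.6479, 0.2549, 0.2661]
ee_rot: [3.141, 0.0, -0.1]
wrist_force: [0.0, -0.1, 0.5]
width: 0.0613
```

Request:
arm_command([
  [0.65,0,0,0,0,0,-0.14],
  [0.65,0,0,0,0,0,-0.14],
  [0.65,0,0,0,0,0,-0.14],
  [0.65,0,0,0,0,0,-0.14],
  [0.65,0,0,0,0,0,-0.14],
  [0.65,0,0,0,0,0,-0.14],
  [0.65,0,0,0,0,0,-0.14],
  [0.65,0,0,0,0,0,-0.14],
  [0.65,0,0,0,0,0,-0.14],
  [0.65,0,0,0,0,0,-0.14],
  [0.65,0,0,0,0,0,-0.16],
  [0.65,0,0,0,0,0,0],
  [0.65,0,0,0,0,0,0],
])

```text
time: 14.3
tool_pos: [0.6465, 0.2545, 0.2661]
ee_rot: [-3.141, 0.0, 1.447]
wrist_force: [-0.1, 0.1, 0.7]
width: 0.0615
```

Run:
```python
from h import *
o=sensors.get_obs();print(o["tool_pos"],o["ee_rot"],o["joint_positions"])
c=eyes.get_calibration("wrist");im=eyes.snapshot("wrist");cv2.imwrite("pics/w6.png",im)
hsv=cv2.cvtColor(im,cv2.COLOR_BGR2HSV)
r=cv2.inRange(hsv,(0,140,60),(8,255,255))|cv2.inRange(hsv,(172,140,60),(180,255,255))
n,l,s,ce=cv2.connectedComponentsWithStats(r)
for i in range(1,n):
    if s[i,4]>80: print(s[i],ce[i],plane("wrist",[ce[i]],.189,c),cv2.minAreaRect(np.argwhere(l==i)[:,::-1].astype(np.float32)))
print("pred",proj("wrist",[.6473,.254,.189],c))
```

```text
[0.64649327 0.25454804 0.26609785] [-3.14114407e+00  2.82803501e-04  1.44679159e+00] [ 2.93581450e-01  4.26764336e-01  8.36330191e-01 -8.03624149e-05
  1.87902286e+00  4.17561893e-01]
[ 317  204   16   90 1283] [324.54559626 247.21979735] [[0.64756324 0.25576602 0.189     ]] ((324.5, 248.5), (89.0, 15.0), 90.0)
pred [[324.48826623 249.44838305]]
```

View pics/w6.png

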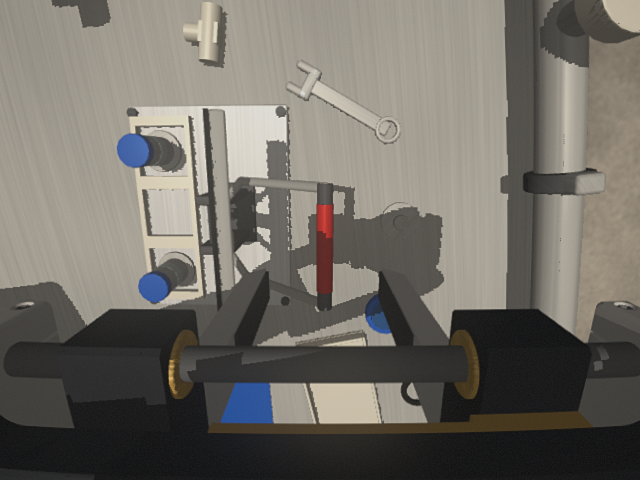

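The red bar is centred at (324.5,247), which puts it at (0.6476,0.2558) and agrees with the model to 2 mm. Both cells are standing. I'll descend and pinch.

Request:
arm_command([
  [0.65,0.1,0.1,4,0,0,0],
  [0.65,0,0,3,0,0,0],
  [0.65,0,0,2,0,0,0],
  [0.65,0,0,0.6,0,0,0],
  [0.65,0,0,0,0,0,0],
  [0,0,0,0,0,0,0],
  [0,0,0,0,0,0,0],
  [0,0,0,0,0,0,0],
  [0,0,0,0,0,0,0],
  [0,0,0,0,0,0,0],
  [0,0,0,0,0,0,0],
  [0,0,0,0,0,0,0],
  [0,0,0,0,0,0,0],
  [0,0,0,0,0,0,0],
])

```text
time: 15.75
tool_pos: [0.6473, 0.2554, 0.1705]
ee_rot: [-3.141, 0.0, 1.45]
wrist_force: [-1.9, -0.7, 1.2]
width: 0.011
```

Request:
arm_command([
  [0,0,-0.65,-0.66,0,0,0],
  [0,0,-0.65,-0.66,0,0,0],
  [0,0,-0.89,-0.68,0,0,0],
  [0,0,-0.89,-0.68,0,0,0],
  [0,0,-0.98,-0.55,0,0,0],
  [0,0,-0.98,-0.55,0,0,0],
  [0,0,-1.05,-0.39,0,0,0],
  [0,0,-1.05,-0.39,0,0,0],
  [0,0,-1.1,-0.23,0,0,0],
  [0,0,-1.1,-0.23,0,0,0],
  [0,0,-1.12,-0.07,0,0,0],
  [0,0,-1.12,-0.07,0,0,0],
])

```text
time: 16.95
tool_pos: [0.535, 0.2699, 0.225]
ee_rot: [3.133, -0.004, 1.449]
wrist_force: [4.2, 2.4, 0.5]
width: 0.011
```

Request:
arm_command([
  [0,0,-1.12,0.11,0,0,0],
  [0,0,-1.12,0.11,0,0,0],
  [0,0,-1.09,0.27,0,0,0],
  [0,0,-1.09,0.27,0,0,0],
  [0,0,-1.04,0.43,0,0,0],
  [0,0,-1.04,0.43,0,0,0],
  [0,0,-0.96,0.59,0,0,0],
  [0,0,-0.96,0.59,0,0,0],
  [0,0,-0.86,0.72,0,0,0],
  [0,0,-0.86,0.72,0,0,0],
  [0,0,-0.75,0.84,0,0,0],
  [0,0,-0.75,0.84,0,0,0],
  [0,0,-0.52,0.79,0,0,0],
  [0,0,-0.52,0.79,0,0,0],
  [0,0,0,0,0,0,0],
  [0,0,0,0,0,0,0],
])

```text
time: 18.55
tool_pos: [0.4061, 0.2851, 0.1461]
ee_rot: [-3.14, -0.001, 1.45]
wrist_force: [2.2, 5.7, -0.6]
width: 0.011
```

Request:
arm_command([
  [0.5,0,0,0,0,0,0],
  [0.5,0,0,0,0,0,0],
  [0.5,0,0,0,0,0,0],
  [0.5,0,0,-2,0,0,0],
  [0.5,0,0,-4,0,0,0],
  [0.5,0,0,-5,0,0,0],
  [0.5,0,0,0,0,0,0],
  [0.5,0,0,0,0,0,0],
])

```text
time: 19.35
tool_pos: [0.4073, 0.2845, 0.2583]
ee_rot: [3.139, -0.001, 1.449]
wrist_force: [0.4, 0.6, -0.5]
width: 0.0468
```

```bash
cat >> h.py <<'E'
def red(n,im):
    h=cv2.cvtColor(im,cv2.COLOR_BGR2HSV)
    r=cv2.inRange(h,(0,140,60),(8,255,255))|cv2.inRange(h,(172,140,60),(180,255,255))
    k,l,s,ce=cv2.connectedComponentsWithStats(r)
    return [(s[i].tolist(),ce[i].round(1).tolist()) for i in range(1,k) if s[i,4]>40]
E
python3 - <<'E'
from h import *
o=sensors.get_obs();print(o["tool_pos"],o["ee_rot"])
c=eyes.get_calibration("wrist");im=eyes.snapshot("wrist");cv2.imwrite("pics/w7.png",im)
print(red("wrist",im),"pred",proj("wrist",[.4063,.283,.165],c))
E
```

```text
[0.40731288 0.28454956 0.25833549] [ 3.13928580e+00 -9.43911718e-04  1.44934381e+00]
[([315, 201, 15, 29, 408], [321.7, 214.5]), ([315, 244, 14, 41, 357], [322.0, 268.7])] pred [[322.06361158 245.72963013]]
```

View pics/w7.png

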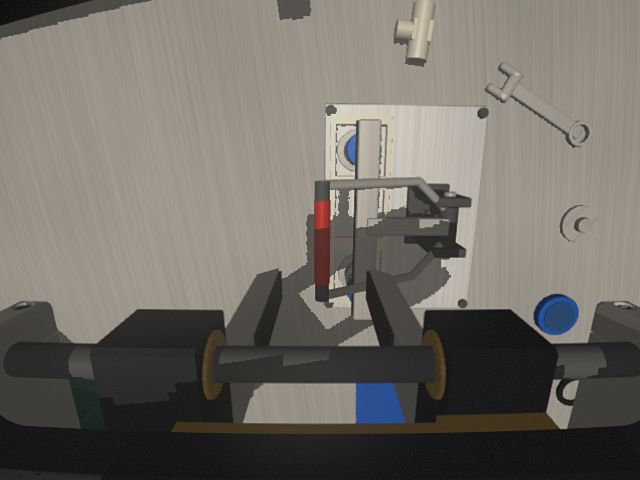

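The clamp is closed: the grip is at (322,246) as predicted, and the bar lies across both caps. Now to the selector.

Request:
arm_command([
  [0.5,-4.26,1.35,0,0,0,0],
  [0.5,-4.26,1.35,0,0,0,0],
  [0.5,-4.26,1.35,0,0,0,0],
  [0.5,-4.26,1.35,0,0,0,0],
  [0.5,-4.26,1.35,0,0,0,0],
  [0.5,-4.26,1.35,0,0,0,0],
  [0.5,-4.26,1.35,0,0,0,0],
  [0.5,-4.26,1.35,0,0,0,0],
  [0.5,-4.26,1.35,0,0,0,0],
  [0.5,-4.26,1.35,0,0,0,0],
  [0.5,-4.26,1.35,0,0,0,0],
  [0.5,-4.26,1.35,0,0,0,0],
  [0.5,-4.26,1.35,0,0,0,0],
  [0.5,0,0,0,0,0,0.14],
  [0.5,0,0,0,0,0,0.14],
  [0.5,0,0,0,0,0,0.14],
  [0.5,0,0,0,0,0,0.14],
  [0.5,0,0,0,0,0,0.14],
])

```text
time: 21.2
tool_pos: [0.513, -0.2859, 0.2538]
ee_rot: [-3.136, 0.002, 0.744]
wrist_force: [0.6, -0.4, 0.8]
width: 0.0473
```

Request:
arm_command([
  [0.5,0,0,0,0,0,0.14],
  [0.5,0,0,0,0,0,0.14],
  [0.5,0,0,0,0,0,0.14],
  [0.5,0,0,0,0,0,0.14],
  [0.5,0,0,0,0,0,0.14],
  [0.5,0,0,0,0,0,0.14],
  [0.5,0,0,0,0,0,0.14],
  [0.5,0,0,0,0,0,0.14],
  [0.5,0,0,0,0,0,0.14],
  [0.5,0,0,0,0,0,0.14],
  [0.5,0,0,0,0,0,0.14],
  [0.5,0,0,0,0,0,0.14],
  [0.5,0,0,5,0,0,0.03],
  [0.5,0,0,2,0,0,0],
  [0.5,0,0,0,0,0,0],
  [0.5,0,0,0,0,0,0],
])

```text
time: 22.8
tool_pos: [0.5134, -0.2859, 0.1855]
ee_rot: [3.14, 0.003, -0.96]
wrist_force: [-0.3, 0.4, 0.5]
width: 0.0469
```

Run:
```python
from h import *
o=sensors.get_obs();print(o["tool_pos"],o["ee_rot"],o["joint_positions"][5])
c=eyes.get_calibration("wrist");im=eyes.snapshot("wrist");cv2.imwrite("pics/w8.png",im)
print(red("wrist",im),"pred top",proj("wrist",[.5146,-.2861,.117],c))
import json;json.dump({k:np.array(v).tolist() for k,v in c.items()},open("pics/w8.json","w"))
```

```text
[ 0.51339047 -0.28588891  0.18554214] [ 3.1401817   0.0032116  -0.96025332] 1.926584236133903
[] pred top [[322.66997312 249.9146818 ]]
```

View pics/w8.png

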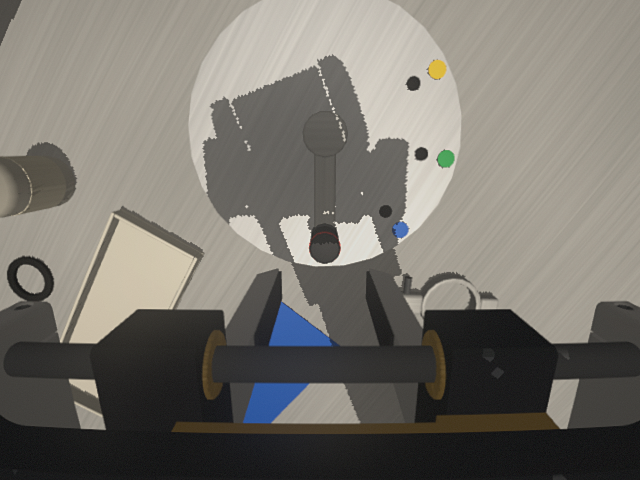

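The knob top is at (325,248), about 2 px from the prediction. The holes are blue (386,211.5), green (421,154) and yellow (413.5,83.5). I'll refit the selector before gripping.

Run:
```python
from h import *
import json
from scipy.optimize import least_squares
c=json.load(open("pics/w8.json"))
W=lambda px,z:plane("wrist",px,z,c)[:,:2]
H=W([[386,211.5],[421,154],[413.5,83.5]],.06);k=W([[325,248]],.117);print(k,H)
f=lambda s:np.r_[[(q-s[:2]-.085*np.array([np.cos(s[2]+.7*i),np.sin(s[2]+.7*i)])) for i,q in enumerate(np.vstack([k,H]))]].ravel()
s=least_squares(f,[.56,-.36,2.2]).x;print("selector",s,f(s).round(4))
for i in range(3):print(s[:2]+.085*np.array([np.cos(s[2]+.7*i),np.sin(s[2]+.7*i)]))
```

```text
[[ 0.51402549 -0.28831311]] [[ 0.47941648 -0.33472516]
 [ 0.48509815 -0.39221487]
 [ 0.52580751 -0.43349977]]
selector [ 0.56195294 -0.3571998   2.17336743] [ 0.0002 -0.0011 -0.0006 -0.0001  0.0003  0.0006 -0.      0.0006]
[ 0.51377811 -0.2871699 ]
[ 0.4799923  -0.33467305]
[ 0.48475386 -0.39277088]
```

Request:
arm_command([
  [0.5,0.2,0.1,4,0,0,0],
  [0.5,0,0,4,0,0,0],
  [0.5,0,0,2,0,0,0],
  [0.5,0,0,0.2,0,0,0],
  [0.5,0,0,0,0,0,0],
  [0,0,0,0,0,0,0],
  [0,0,0,0,0,0,0],
  [0,0,0,0,0,0,0],
  [0,0,0,0,0,0,0],
  [0,0,0,0,0,0,0],
  [0,0,0,0,0,0,0],
  [0,0,0,0,0,0,0],
])

```text
time: 24.05
tool_pos: [0.5152, -0.289, 0.0865]
ee_rot: [-3.141, -0.003, -0.96]
wrist_force: [0.0, 0.5, 5.1]
width: 0.0231
```

Request:
arm_command([
  [0,0,0,0,0,0,0],
  [0,0,0,-0.4,0,0,0],
  [0,0,0,-0.4,0,0,0],
  [0,0,0,-0.4,0,0,0],
  [0,0,0,0,0,0,0],
  [0,0,0,0,0,0,0],
])

```text
time: 24.65
tool_pos: [0.5148, -0.2891, 0.0959]
ee_rot: [3.141, -0.001, -0.96]
wrist_force: [3.8, -4.2, -6.6]
width: 0.0232
```

Request:
arm_command([
  [0,0.02,0.6,0,0,0,-0.07],
  [0,0.02,0.59,0,0,0,-0.07],
  [0,0.02,0.6,0,0,0,-0.07],
  [0,0.02,0.59,0,0,0,-0.07],
  [0,0.02,0.6,0,0,0,-0.07],
  [0,0.02,0.59,0,0,0,-0.07],
  [0,0.02,0.6,0,0,0,-0.07],
  [0,0.02,0.59,0,0,0,-0.07],
  [0,0.02,0.6,0,0,0,-0.07],
  [0,0.02,0.59,0,0,0,-0.07],
  [0,0,0,0,0,0,0],
  [0,0,0,0,0,0,0],
  [0,0,0,0,0,0,0],
])

```text
time: 25.95
tool_pos: [0.482, -0.3354, 0.0956]
ee_rot: [-3.139, -0.001, -0.26]
wrist_force: [5.6, -1.1, -6.3]
width: 0.0234
```

Request:
arm_command([
  [0,0.05,0.15,0,0,0,0],
  [0,0,0,0,0,0,0],
  [0,0,0,0,0,0,0],
  [0,0,0,0.3,0,0,0],
  [0,0,0,0.3,0,0,0],
  [0,0,0,0.3,0,0,0],
  [0,0,0,0,0,0,0],
  [0,0,0,0,0,0,0],
])

```text
time: 26.75
tool_pos: [0.4818, -0.3364, 0.0875]
ee_rot: [-3.139, -0.0, -0.259]
wrist_force: [4.4, 0.5, -3.9]
width: 0.0235
```

Request:
arm_command([
  [0,0,0,0.2,0,0,0],
  [0,0,0,0,0,0,0],
  [0.5,0,0,0,0,0,0],
  [0.5,0,0,0,0,0,0],
  [0.5,0,0,0,0,0,0],
  [0.5,0,0,0,0,0,0],
  [0.5,0,0,-3,0,0,0],
  [0.5,0,0,-5,0,0,0],
  [0.5,0,0,-2,0,0,0],
  [0.5,0,0,0,0,0,0],
  [0.5,0,0,0,0,0,0],
])

```text
time: 27.85
tool_pos: [0.4807, -0.3379, 0.1854]
ee_rot: [3.141, 0.001, -0.261]
wrist_force: [-0.1, 0.9, 0.0]
width: 0.0473
```

Run:
```python
from h import *
o=sensors.get_obs();print(o["tool_pos"],o["ee_rot"])
c=eyes.get_calibration("wrist");w=eyes.snapshot("wrist");s=eyes.snapshot("scene")
cv2.imwrite("pics/c9.png",np.hstack([w[40:300,150:550],cv2.resize(s[210:310,110:230],(312,260),interpolation=cv2.INTER_CUBIC)]))
for n in("wrist","scene"):
  for z in (.117,.125): print(n,z,proj(n,[.480,-.3347,z])-([150,40] if n=="wrist" else [110,210]))
```

```text
[ 0.48070744 -0.3378812   0.18543912] [ 3.14146994e+00  6.61029649e-04 -2.60539306e-01]
wrist 0.117 [[171.02004523 212.90943684]]
wrist 0.125 [[170.9201335  216.03227975]]
scene 0.117 [[72.26337501 18.15011308]]
scene 0.125 [[71.84028177 16.01742528]]
```

View pics/c9.png

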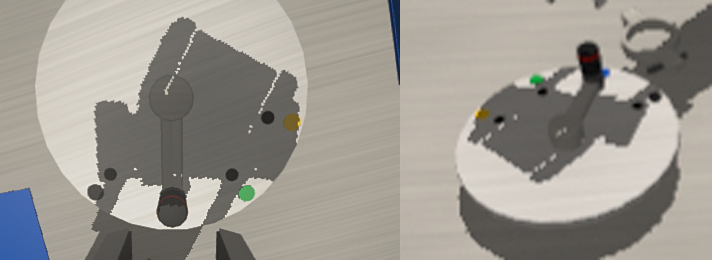

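The knob is at the blue dot, at (172,209) in the crop against (171,213) predicted for home. Forces while lowering fell along the spring line to 3.9 N with the pin in the hole. Repeating for green.

Request:
arm_command([
  [0.5,0.1,-0.1,4,0,0,0],
  [0.5,0,0,4,0,0,0],
  [0.5,0,0,2,0,0,0],
  [0.5,0,0,0.2,0,0,0],
  [0.5,0,0,0,0,0,0],
  [0,0,0,0,0,0,0],
  [0,0,0,0,0,0,0],
  [0,0,0,0,0,0,0],
  [0,0,0,0,0,0,0],
  [0,0,0,0,0,0,0],
  [0,0,0,0,0,0,0],
  [0,0,0,0,0,0,0],
  [0,0,0,0,0,0,0],
])

```text
time: 29.25
tool_pos: [0.4831, -0.3374, 0.0855]
ee_rot: [3.141, -0.002, -0.26]
wrist_force: [-0.5, 1.3, 5.4]
width: 0.023
```

Request:
arm_command([
  [0,0,0,-0.4,0,0,0],
  [0,0,0,-0.4,0,0,0],
  [0,0,0,-0.4,0,0,0],
  [0,0,0,0,0,0,0],
  [0,0,0,0,0,0,0],
])

```text
time: 29.75
tool_pos: [0.4829, -0.3373, 0.095]
ee_rot: [-3.141, -0.001, -0.26]
wrist_force: [6.0, -2.1, -6.8]
width: 0.0234
```

Request:
arm_command([
  [0,0.02,0.61,0,0,0,-0.07],
  [0,0.02,0.61,0,0,0,-0.07],
  [0,0.02,0.61,0,0,0,-0.07],
  [0,0.02,0.61,0,0,0,-0.07],
  [0,0.02,0.61,0,0,0,-0.07],
  [0,0.02,0.61,0,0,0,-0.07],
  [0,0.02,0.61,0,0,0,-0.07],
  [0,0.02,0.61,0,0,0,-0.07],
  [0,0.02,0.61,0,0,0,-0.07],
  [0,0.02,0.61,0,0,0,-0.07],
  [0,0,0,0,0,0,0],
  [0,0,0,0,0,0,0],
  [0,0,0,0,0,0,0],
])

```text
time: 31.05
tool_pos: [0.4889, -0.3936, 0.094]
ee_rot: [-3.136, -0.004, 0.442]
wrist_force: [6.3, 3.4, -6.3]
width: 0.0234
```

Request:
arm_command([
  [0,0.05,0.12,0,0,0,0],
  [0,0,0,0,0,0,0],
  [0,0,0,0,0,0,0],
  [0,0,0,0.3,0,0,0],
  [0,0,0,0.3,0,0,0],
  [0,0,0,0.3,0,0,0],
  [0,0,0,0,0,0,0],
  [0,0,0,0,0,0,0],
])

```text
time: 31.85
tool_pos: [0.4887, -0.3933, 0.0857]
ee_rot: [-3.133, -0.002, 0.441]
wrist_force: [3.7, 7.6, -1.2]
width: 0.0236
```

Request:
arm_command([
  [0,0,-0.1,0.1,0,0,0],
  [0,0,0,0.1,0,0,0],
  [0.5,0,0,0,0,0,0],
  [0.5,0,0,0,0,0,0],
  [0.5,0,0,0,0,0,0],
  [0.5,0,0,0,0,0,0],
  [0.5,0,0,-3,0,0,0],
  [0.5,0,0,-5,0,0,0],
  [0.5,0,0,-2,0,0,0],
  [0.5,0,0,0,0,0,0],
  [0.5,0,0,0,0,0,0],
])

```text
time: 32.95
tool_pos: [0.4877, -0.3968, 0.1845]
ee_rot: [-3.141, 0.0, 0.439]
wrist_force: [-0.8, 0.7, 0.1]
width: 0.0469
```

Run:
```python
from h import *
o=sensors.get_obs();print(o["tool_pos"],o["ee_rot"])
c=eyes.get_calibration("wrist");w=eyes.snapshot("wrist");s=eyes.snapshot("scene")
b=np.vstack([cv2.resize(s[225:275,140:200],(360,300),interpolation=cv2.INTER_CUBIC),cv2.resize(s[200:290,340:450],(360,295),interpolation=cv2.INTER_CUBIC)])
a=np.zeros((595,400,3),np.uint8);a[:260]=w[40:300,150:550]
cv2.imwrite("pics/c10.png",np.hstack([a,b]))
for n in("wrist","scene"):
  for z in (.117,.125): print(n,z,(proj(n,[.4848,-.3928,z])-[150,40]) if n=="wrist" else (proj(n,[.4848,-.3928,z])-[140,225])*6)
```

```text
[ 0.48774029 -0.39676432  0.1844547 ] [-3.14128347e+00  4.58262699e-04  4.39465892e-01]
wrist 0.117 [[169.07882845 213.94040212]]
wrist 0.125 [[168.89244327 217.08285949]]
scene 0.117 [[126.99095656  31.05973507]]
scene 0.125 [[124.04820759  18.25542561]]
```

View pics/c10.png

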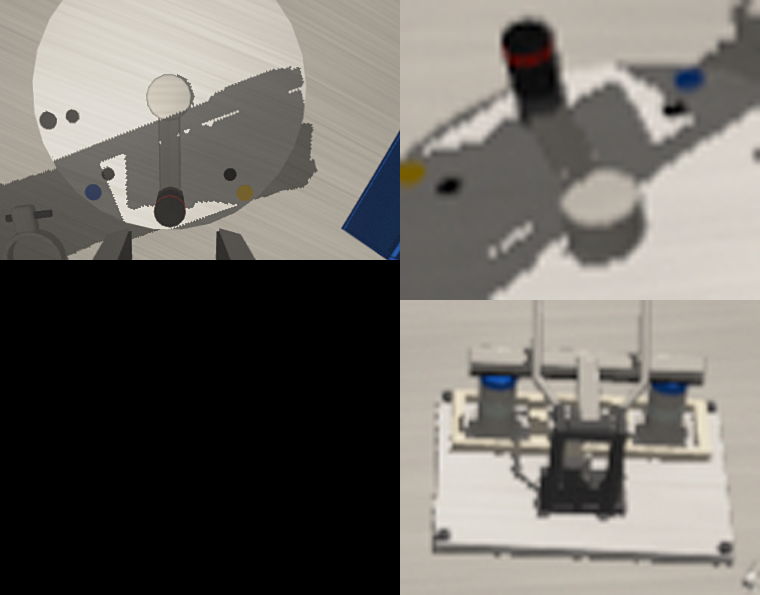

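The plunger is home at green: in the scene crop the knob top is at (126,33) against (127,31) predicted for home, where raised would be y≈18. The clamp still holds both cells. Back to the clamp.

Request:
arm_command([
  [0.5,0,0,-4,0,0,0],
  [0.5,0,0,-4,0,0,0],
  [0.5,1.44,-4.345,0,0,0,0],
  [0.5,1.44,-4.345,0,0,0,0],
  [0.5,1.44,-4.345,0,0,0,0],
  [0.5,1.44,-4.345,0,0,0,0],
  [0.5,1.44,-4.345,0,0,0,0],
  [0.5,1.44,-4.345,0,0,0,0],
  [0.5,1.44,-4.345,0,0,0,0],
  [0.5,1.44,-4.345,0,0,0,0],
  [0.5,1.44,-4.345,0,0,0,0],
  [0.5,1.44,-4.345,0,0,0,0],
  [0.5,1.44,-4.345,0,0,0,0],
  [0.5,1.44,-4.345,0,0,0,0],
  [0.5,1.44,-4.345,0,0,0,0],
  [0.5,1.44,-4.345,0,0,0,0],
  [0.5,1.44,-4.345,0,0,0,0],
])

```text
time: 34.75
tool_pos: [0.4047, 0.2864, 0.2625]
ee_rot: [3.141, 0.004, 0.44]
wrist_force: [1.7, 0.5, 1.0]
width: 0.047
```

Request:
arm_command([
  [0.5,0,0,0,0,0,-0.144],
  [0.5,0,0,0,0,0,-0.144],
  [0.5,0,0,0,0,0,-0.144],
  [0.5,0,0,0,0,0,-0.144],
  [0.5,0,0,0,0,0,-0.144],
  [0.5,0,0,0,0,0,-0.144],
  [0.5,0,0,0,0,0,-0.144],
  [0.5,0,0,0,0,0,0],
  [0.5,0,0,0,0,0,0],
])

```text
time: 35.65
tool_pos: [0.4056, 0.2847, 0.2633]
ee_rot: [-3.139, 0.002, 1.445]
wrist_force: [0.9, 0.1, -0.4]
width: 0.047
```

Run:
```python
from h import *
o=sensors.get_obs();print(o["tool_pos"],o["ee_rot"])
c=eyes.get_calibration("wrist");im=eyes.snapshot("wrist");cv2.imwrite("pics/w11.png",im)
print(red("wrist",im),"pred",proj("wrist",[.4063,.283,.165],c))
```

```text
[0.40560032 0.28473231 0.26329282] [-3.13907264e+00  2.01978120e-03  1.44478236e+00]
[([317, 200, 15, 28, 400], [324.3, 213.5]), ([318, 240, 14, 43, 411], [324.8, 264.0])] pred [[324.72522962 243.82171275]]
```

Request:
arm_command([
  [0.5,0,0.05,5,0,0,0],
  [0.5,0,0,4,0,0,0],
  [0.5,0,0,2,0,0,0],
  [0.5,0,0,0.7,0,0,0],
  [0.5,0,0,0,0,0,0],
  [0,0,0,0,0,0,0],
  [0,0,0,0,0,0,0],
  [0,0,0,0,0,0,0],
  [0,0,0,0,0,0,0],
  [0,0,0,0,0,0,0],
  [0,0,0,0,0,0,0],
  [0,0,0,0,0,0,0],
])

```text
time: 36.9
tool_pos: [0.4061, 0.2852, 0.1487]
ee_rot: [-3.141, -0.001, 1.448]
wrist_force: [-3.3, 0.8, 3.7]
width: 0.0108
```

Request:
arm_command([
  [0,0,0.52,-0.79,0,0,0],
  [0,0,0.52,-0.79,0,0,0],
  [0,0,0.75,-0.84,0,0,0],
  [0,0,0.75,-0.84,0,0,0],
  [0,0,0.86,-0.72,0,0,0],
  [0,0,0.86,-0.72,0,0,0],
  [0,0,0.96,-0.59,0,0,0],
  [0,0,0.96,-0.59,0,0,0],
  [0,0,1.04,-0.43,0,0,0],
  [0,0,1.04,-0.43,0,0,0],
  [0,0,1.09,-0.27,0,0,0],
  [0,0,1.09,-0.27,0,0,0],
  [0,0,1.12,-0.11,0,0,0],
  [0,0,1.12,-0.11,0,0,0],
])

```text
time: 38.3
tool_pos: [0.5324, 0.269, 0.2248]
ee_rot: [3.141, 0.0, 1.448]
wrist_force: [-2.5, -1.2, 2.3]
width: 0.0107
```

Request:
arm_command([
  [0,0,1.12,0.07,0,0,0],
  [0,0,1.12,0.07,0,0,0],
  [0,0,1.1,0.23,0,0,0],
  [0,0,1.1,0.23,0,0,0],
  [0,0,1.05,0.39,0,0,0],
  [0,0,1.05,0.39,0,0,0],
  [0,0,0.98,0.55,0,0,0],
  [0,0,0.98,0.55,0,0,0],
  [0,0,0.89,0.68,0,0,0],
  [0,0,0.89,0.68,0,0,0],
  [0,0,0.65,0.66,0,0,0],
  [0,0,0.65,0.66,0,0,0],
  [0,0,0,0,0,0,0],
  [0,0,0,0,0,0,0],
])

```text
time: 39.7
tool_pos: [0.6471, 0.2546, 0.1703]
ee_rot: [-3.14, 0.002, 1.447]
wrist_force: [1.0, -5.0, -2.4]
width: 0.0113
```

Request:
arm_command([
  [0.5,0,0,0,0,0,0],
  [0.5,0,0,0,0,0,0],
  [0.5,0,0,0,0,0,0],
  [0.5,0,0,0,0,0,0],
  [0.5,0,0,-2,0,0,0],
  [0.5,0,0,-4,0,0,0],
  [0.5,0,0,-5,0,0,0],
  [0.5,0,0,0,0,0,0],
  [0.5,0,0,0,0,0,0],
])

```text
time: 40.6
tool_pos: [0.648, 0.2559, 0.2846]
ee_rot: [3.136, -0.003, 1.448]
wrist_force: [0.2, 0.4, -0.5]
width: 0.047
```

Run:
```python
from h import *
o=sensors.get_obs();print(o["tool_pos"],o["ee_rot"])
c=eyes.get_calibration("wrist");im=eyes.snapshot("wrist");cv2.imwrite("pics/w12.png",im)
print(red("wrist",im),"pred",proj("wrist",[[.6476,.2558,.189]],c))
print("cap pred",proj("wrist",[[.461,.3535,.082],[.445,.2032,.082]],c))
```

```text
[0.64799647 0.25587177 0.28462088] [ 3.13616705e+00 -2.86253673e-03  1.44837875e+00]
[([315, 203, 15, 84, 1115], [322.1, 243.7])] pred [[322.23692045 243.39535962]]
cap pred [[141.61863579 153.59225955]
 [159.10649457 283.8135841 ]]
```

View pics/w12.png

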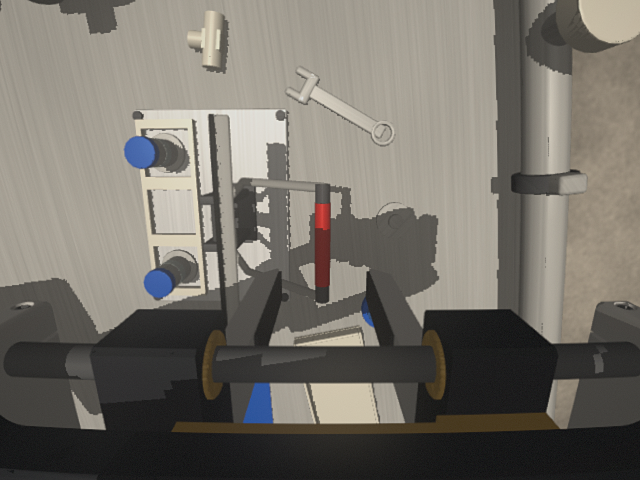

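The clamp is fully back, with the bar at (322,244) as predicted. The cells stand at (141,153) and (159,282). Fetching cell B from pocket 3.

Request:
arm_command([
  [0.6,0,0,0,0,0,0.141],
  [0.6,0,0,0,0,0,0.141],
  [0.6,0,0,0,0,0,0.141],
  [0.6,0,0,0,0,0,0.141],
  [0.6,0,0,0,0,0,0.141],
  [0.6,0,0,0,0,0,0.141],
  [0.6,0,0,0,0,0,0.141],
  [0.6,0,0,0,0,0,0.141],
  [0.6,0,0,0,0,0,0.141],
  [0.6,0,0,0,0,0,0.141],
  [0.6,0,0,0,0,0,0.14],
  [0.6,-3.93,1.46,0,0,0,0],
  [0.6,-3.93,1.46,0,0,0,0],
  [0.6,-3.93,1.46,0,0,0,0],
  [0.6,-3.93,1.46,0,0,0,0],
  [0.6,-3.93,1.46,0,0,0,0],
  [0.6,0,0,0,0,0,0],
  [0.6,0,0,0,0,0,0],
])

```text
time: 42.45
tool_pos: [0.4434, 0.2025, 0.28]
ee_rot: [3.141, 0.002, -0.102]
wrist_force: [0.5, -0.1, 0.6]
width: 0.0563
```

Run:
```python
from h import *
o=sensors.get_obs();print(o["tool_pos"],o["ee_rot"])
c=eyes.get_calibration("wrist");im=eyes.snapshot("wrist");cv2.imwrite("pics/w13.png",im)
h=cv2.cvtColor(im,cv2.COLOR_BGR2HSV);m=cv2.inRange(h,(100,130,40),(130,255,255))
k,l,s,ce=cv2.connectedComponentsWithStats(m)
for i in range(1,k):
    if s[i,4]>200: print(s[i],ce[i],plane("wrist",[ce[i]],.082,c)[0].round(4))
```

```text
[0.44338652 0.2025272  0.28000106] [ 3.14098429e+00  1.51548769e-03 -1.01781848e-01]
[  419   126   188    84 14960] [510.0967246  167.05969251] [ 0.4812 -0.0061  0.082 ]
[174 206  29  30 671] [188.12816692 220.69895678] [0.4579 0.3543 0.082 ]
[309 206  30  30 716] [323.51536313 220.53910615] [0.4425 0.2028 0.082 ]
[   0  252   37   59 1081] [ 13.67345051 279.10453284] [0.4098 0.5863 0.082 ]
```

Request:
arm_command([
  [0.6,0.1,0,5,0,0,0],
  [0.6,0,0,5,0,0,0],
  [0.6,0,0,5,0,0,0],
  [0.6,0,0,5,0,0,0],
  [0.6,0,0,3,0,0,0],
  [0.6,0,0,1,0,0,0],
  [0.6,0,0,0.2,0,0,0],
  [0.6,0,0,0,0,0,0],
  [0.2,0,0,0,0,0,0],
  [0.2,0,0,0,0,0,0],
  [0.2,0,0,0,0,0,0],
  [0.2,0,0,0,0,0,0],
  [0.2,0,0,0,0,0,0],
  [0.2,0,0,0,0,0,0],
  [0.2,0,0,-1,0,0,0],
  [0.2,0,0,-2,0,0,0],
  [0.2,0,0,-4,0,0,0],
  [0.2,0,0,0,0,0,0],
  [0.2,0,0,0,0,0,0],
])

```text
time: 44.4
tool_pos: [0.4456, 0.2027, 0.1101]
ee_rot: [-3.141, -0.001, -0.102]
wrist_force: [0.2, -0.4, -2.1]
width: 0.0347
```

Run:
```python
from h import *
print(plane("scene",[[244,303]],.13),plane("top",[[406,152]],.13),plane("scene",[[246,337]],.03))
```

```text
[[ 0.78252867 -0.15397253  0.13      ]] [[ 0.77484213 -0.1529498   0.13      ]] [[ 0.80846816 -0.15643585  0.03      ]]
```

Request:
arm_command([
  [0.2,0.48,4.69,0,0,0,0],
  [0.2,0.48,4.69,0,0,0,0],
  [0.2,0.48,4.69,0,0,0,0],
  [0.2,0.48,4.69,0,0,0,0],
  [0.2,0.48,4.69,0,0,0,0],
  [0.2,0.48,4.69,0,0,0,0],
  [0.2,0.48,4.69,0,0,0,0],
  [0.2,3.93,-0.4,0,0,0,0],
  [0.2,3.93,-0.4,0,0,0,0],
  [0.2,3.93,-0.4,0,0,0,0],
  [0.2,3.93,-0.4,0,0,0,0],
  [0.2,3.93,-0.4,0,0,0,0],
  [0.2,0,0,0,0,0,0],
  [0.2,0,0,0,0,0,0],
  [0.2,0,0,2.5,0,0,0],
  [0.2,0,0,2,0,0,0],
  [0.2,0,0,0,0,0,0],
  [0.2,0,0,0,0,0,0],
])

```text
time: 46.2
tool_pos: [0.6414, -0.1275, 0.0643]
ee_rot: [-3.141, 0.002, -0.103]
wrist_force: [0.6, 0.5, -0.3]
width: 0.0355
```

Run:
```python
from h import *
o=sensors.get_obs();print(o["tool_pos"],o["ee_rot"],o["width"])
c=eyes.get_calibration("wrist");cv2.imwrite("pics/w14.png",eyes.snapshot("wrist")[60:440])
```

```text
[ 0.64135431 -0.12752634  0.06430827] [-3.14141908e+00  1.72711326e-03 -1.02533928e-01] 0.03545596298669325
```

View pics/w14.png

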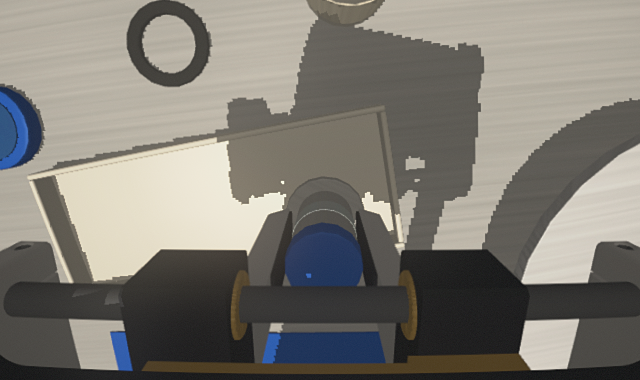

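Cell B hangs over the tray's -y slot, clear of the rim: the flange reaches 362 and the wall is at about 395. Lowering.

Request:
arm_command([
  [0.2,0,0,2,0,0,0],
  [0.2,0,0,0.9,0,0,0],
  [0.2,0,0,0.3,0,0,0],
  [0.2,0,0,0.2,0,0,0],
  [0.2,0,0,0,0,0,0],
  [0.2,0,0,0,0,0,0],
])

```text
time: 46.85
tool_pos: [0.6436, -0.1279, 0.033]
ee_rot: [3.141, -0.003, -0.102]
wrist_force: [-2.4, 1.0, 6.3]
width: 0.0351
```

Request:
arm_command([
  [0.6,0,0,0,0,0,0],
  [0.6,0,0,0,0,0,0],
  [0.6,0,0,0,0,0,0],
  [0.6,0,0,-2,0,0,0],
  [0.6,0,0,-5,0,0,0],
  [0.6,0,0,-5,0,0,0],
  [0.6,0,0,-5,0,0,0],
  [0.6,0,0,-4,0,0,0],
  [0.6,-2.11,-4.19,0,0,0,0],
  [0.6,-2.11,-4.19,0,0,0,0],
  [0.6,-2.11,-4.19,0,0,0,0],
  [0.6,-2.11,-4.19,0,0,0,0],
  [0.6,-2.11,-4.19,0,0,0,0],
  [0.6,-2.11,-4.19,0,0,0,0],
  [0.6,-2.11,-4.19,0,0,0,0],
  [0.6,-2.11,-4.19,0,0,0,0],
  [0.6,-2.11,-4.19,0,0,0,0],
  [0.6,-2.11,-4.19,0,0,0,0],
  [0.6,-2.11,-4.19,0,0,0,0],
])

```text
time: 48.75
tool_pos: [0.458, 0.3562, 0.2403]
ee_rot: [3.142, -0.0, -0.102]
wrist_force: [1.1, -0.1, 0.4]
width: 0.0562
```

Request:
arm_command([
  [0.6,0,0,0,0,0,0],
  [0.6,0,0,0,0,0,0],
])

```text
time: 48.95
tool_pos: [0.4584, 0.3553, 0.2399]
ee_rot: [3.141, 0.0, -0.1]
wrist_force: [0.4, -0.2, 0.4]
width: 0.0562
```

```bash
cat >> h.py <<'E'
def blue(n,im,c,z):
    h=cv2.cvtColor(im,cv2.COLOR_BGR2HSV);m=cv2.inRange(h,(100,130,40),(130,255,255))
    k,l,s,ce=cv2.connectedComponentsWithStats(m)
    for i in range(1,k):
        if s[i,4]>(200 if n=="wrist" else 60): print(n,s[i],ce[i].round(1),plane(n,[ce[i]],z,c)[0].round(4))
E
python3 - <<'E'
from h import *
o=sensors.get_obs();print(o["tool_pos"],o["ee_rot"])
c=eyes.get_calibration("wrist");im=eyes.snapshot("wrist");blue("wrist",im,c,.082)
t=eyes.snapshot("top");blue("top",t,None,.074);cv2.imwrite("pics/top15.png",t)
E
```

```text
[0.45838212 0.35531216 0.2399167 ] [ 3.14053344e+00  2.84828100e-04 -9.97805603e-02]
wrist [ 547  126   93   90 7819] [595.6 171.8] [0.4881 0.0797 0.082 ]
wrist [307 211  34  33 828] [323.8 228.1] [0.4575 0.3553 0.082 ]
wrist [   0  242   50   69 2394] [ 19.6 275.3] [0.439  0.6887 0.082 ]
wrist [100 269  27  53 723] [111.8 295.2] [0.4072 0.5896 0.082 ]
top [462  80  24  22 411] [473.2  90.2] [ 0.9486 -0.3306  0.074 ]
top [401 146  11  11  94] [406.  150.9] [ 0.7981 -0.1628  0.074 ]
top [ 578  182   62   91 4304] [609.9 225. ] [ 0.6196 -0.6229  0.074 ]
top [280 185  24  23 433] [291.2 195.9] [0.6966 0.0983 0.074 ]
top [386 214  15  14 162] [393.1 220.6] [ 0.6364 -0.1262  0.074 ]
top [ 305  272  110   55 5058] [359.7 298.9] [ 0.4657 -0.0477  0.074 ]
top [174 299   8  13  77] [177.2 305.3] [0.4564 0.3474 0.074 ]
top [  0 303  18  29 283] [  5.8 321.4] [0.4195 0.7483 0.074 ]
top [ 65 313  25  30 310] [ 73.6 325.4] [0.4123 0.582  0.074 ]
```

B's cap reads (0.636,-0.126) in the tray. Fetching A.

Request:
arm_command([
  [0.6,0.1,0,5,0,0,0],
  [0.6,0,0,5,0,0,0],
  [0.6,0,0,5,0,0,0],
  [0.6,0,0,4,0,0,0],
  [0.6,0,0,1,0,0,0],
  [0.6,0,0,0.1,0,0,0],
  [0.6,0,0,0,0,0,0],
  [0.2,0,0,0,0,0,0],
  [0.2,0,0,0,0,0,0],
  [0.2,0,0,0,0,0,0],
  [0.2,0,0,0,0,0,0],
  [0.2,0,0,0,0,0,0],
  [0.2,0,0,0,0,0,0],
  [0.2,0,0,-1,0,0,0],
  [0.2,0,0,-2,0,0,0],
  [0.2,0,0,-4,0,0,0],
  [0.2,0,0,0,0,0,0],
  [0.2,0,0,0,0,0,0],
])

```text
time: 50.85
tool_pos: [0.4603, 0.3548, 0.1104]
ee_rot: [-3.14, -0.002, -0.102]
wrist_force: [-0.6, -0.5, -1.5]
width: 0.0351
```

Request:
arm_command([
  [0.2,0.484,4.73,0,0,0,0],
  [0.2,0.484,4.73,0,0,0,0],
  [0.2,0.484,4.73,0,0,0,0],
  [0.2,0.484,4.73,0,0,0,0],
  [0.2,0.484,4.73,0,0,0,0],
  [0.2,0.484,4.73,0,0,0,0],
  [0.2,0.484,4.73,0,0,0,0],
  [0.2,4.3,-0.44,0,0,0,0],
  [0.2,4.3,-0.44,0,0,0,0],
  [0.2,4.3,-0.44,0,0,0,0],
  [0.2,4.3,-0.44,0,0,0,0],
  [0.2,0,0,0,0,0,0],
  [0.2,0,0,0,0,0,0],
  [0.2,0,0,2.5,0,0,0],
  [0.2,0,0,2,0,0,0],
  [0.2,0,0,0,0,0,0],
  [0.2,0,0,0,0,0,0],
])

```text
time: 52.55
tool_pos: [0.6313, 0.0217, 0.0646]
ee_rot: [3.141, 0.001, -0.102]
wrist_force: [-0.7, -0.1, -1.2]
width: 0.0353
```

Run:
```python
from h import *
o=sensors.get_obs();print(o["tool_pos"],o["width"])
cv2.imwrite("pics/w16.png",eyes.snapshot("wrist")[60:440])
```

```text
[0.63128518 0.0217366  0.06457977] 0.03531785120931771
```

View pics/w16.png

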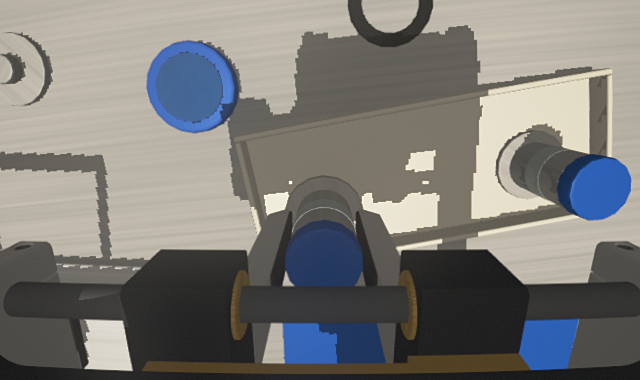

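B stands in the tray, and A hangs over the +y slot inside the walls. Lower, release and retreat.

Request:
arm_command([
  [0.2,0.1,0,2,0,0,0],
  [0.2,0,0,0.9,0,0,0],
  [0.2,0,0,0.3,0,0,0],
  [0.2,0,0,0.2,0,0,0],
  [0.2,0,0,0,0,0,0],
  [0.2,0,0,0,0,0,0],
])

```text
time: 53.2
tool_pos: [0.6342, 0.0214, 0.0334]
ee_rot: [3.141, -0.002, -0.102]
wrist_force: [-2.3, -0.3, 5.4]
width: 0.0352
```

Request:
arm_command([
  [0.6,0,0,0,0,0,0],
  [0.6,0,0,0,0,0,0],
  [0.6,0,0,0,0,0,0],
  [0.6,0,0,-2,0,0,0],
  [0.6,0,0,-5,0,0,0],
  [0.6,0,0,-5,0,0,0],
  [0.6,0,0,-5,0,0,0],
  [0.6,0,0,-4,0,0,0],
  [0.6,-4.5,0,0,0,0,0],
  [0.6,-4.5,0,0,0,0,0],
  [0.6,-4.5,0,0,0,0,0],
  [0.6,-4.5,0,0,0,0,0],
  [0.6,-4.5,0,0,0,0,0],
  [0.6,-4.5,0,0,0,0,0],
  [0.6,0,0,0,0,0,0],
  [0.6,0,0,0,0,0,0],
])

```text
time: 54.8
tool_pos: [0.3651, 0.0491, 0.2411]
ee_rot: [-3.141, -0.003, -0.102]
wrist_force: [0.1, -0.1, -0.5]
width: 0.0564
```

Run:
```python
from h import *
o=sensors.get_obs();print(o["time"],o["tool_pos"],o["wrist_force"])
t=eyes.snapshot("top");s=eyes.snapshot("scene")
blue("top",t,None,.074);print(red("top",t),red("scene",s))
cv2.imwrite("pics/c17.png",np.vstack([cv2.resize(s[190:345,90:490],(800,310),interpolation=cv2.INTER_CUBIC),cv2.resize(t[150:295,130:550],(800,276),interpolation=cv2.INTER_CUBIC)]))
```

```text
54.8 [0.36511589 0.04908533 0.24107734] [ 0.06223125 -0.07783951 -0.50573771]
top [462  79  24  23 412] [473.2  90.2] [ 0.9486 -0.3307  0.074 ]
top [401 146  11  11  93] [406.  150.8] [ 0.7984 -0.1628  0.074 ]
top [ 578  182   62   91 4298] [610.  224.9] [ 0.6197 -0.6229  0.074 ]
top [280 185  24  23 436] [291.2 196. ] [0.6965 0.0982 0.074 ]
top [386 214  15  15 162] [393.2 220.6] [ 0.6364 -0.1262  0.074 ]
top [319 219  15  14 171] [325.9 225.5] [0.6278 0.0221 0.074 ]
top [ 305  272  110   55 5012] [359.9 298.7] [ 0.4661 -0.0481  0.074 ]
top [   0  290   51   43 2067] [ 24.1 310.4] [0.4448 0.7041 0.074 ]
top [ 64 314  16  45 415] [ 70.5 336.1] [0.3888 0.5881 0.074 ]
[([192, 202, 35, 9, 179], [209.5, 205.8])] [([389, 238, 28, 6, 128], [401.9, 240.3])]
```

View pics/c17.png

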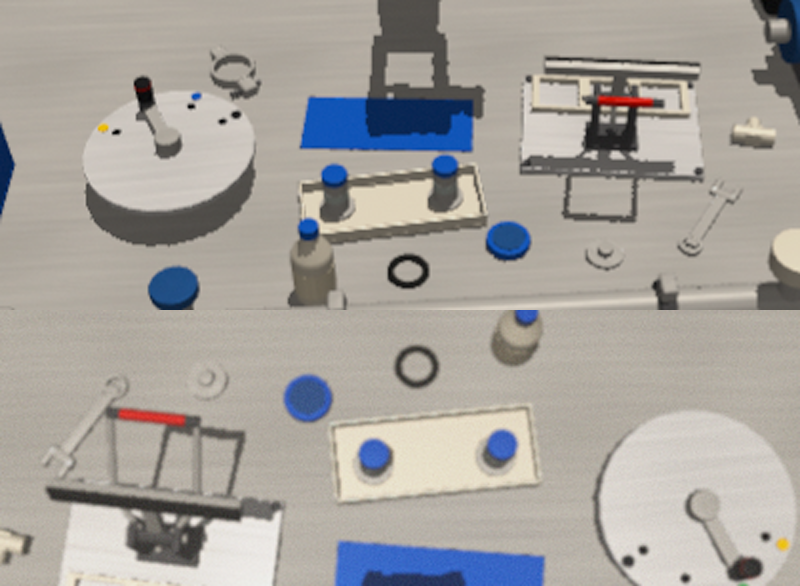

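The final views show both cells upright in the tray, the clamp back at its start position (209.5,205.8 against 210,205.9), the knob at green, and the bystanders unmoved.

```bash
python3 -c "
from bench import job
print(job.close_job())"
```

```text
the job is handed in; nothing more can be done
None
```

The job is done and handed in at about 55 s of the 210 s allowed; the hand-in reports no verdict. Two cells were present. I stood them in pockets 1 and 3, closed the clamp over centre, moved the plunger from black to blue to green, swung the clamp back, and stood both cells in the tray.

Last checks:
- **Cells:** both stand upright in the tray, with caps at about (0.628, 0.022) and (0.636, -0.126). That is 5–7 mm nearer the robot than I aimed, probably part camera error.
- **Clamp:** the grip bar is back at its starting picture position, within half a pixel. While closed, it still held both cells when I looked after the second plunger move.
- **Plunger:** at green, the knob top matched the height for fully home in the scene view. At blue, the view alone was not decisive. The pull force afterwards (about 6.8 N, against 6.6 N when pulled from black) agreed with it having been home.
- **Bystanders:** those in view look unmoved. The dust cap's measured picture position barely changed; I judged the others by eye.

The lowering force at green read lower than at blue (1.2 N against 3.9 N), with some sideways force. I put that down to the pin rubbing in its hole, and the picture after release showed it home. I saw no grip slip or knocked cell during the run. I viewed 15 pictures, one over the budget of 14.

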